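Close and lock the hand-operated vacuum gate valve

TASK

Close the vacuum gate valve and lock it: push its upright hand lever along the slot in the guide sleeve, towards the valve body, until it is fully home, then push it over sideways into the short side leg of the slot as far as it goes, and leave it there. Only push the lever with closed fingertips or the outside of the fingers, never take it between them, and leave the things standing around alone.

Things in the scene. Friction and masses are not known exactly. Their poses are not given: they have to be found in the camera images.
- valve: steel gate valve bolted to the bench. Origin on the bench below the lever's foot at stem 0; x = horizontal push direction, from guide sleeve to valve body; y left of it, z up. Guide sleeve: level tube along x, 44 mm diameter, centre line at y 0, z 100 mm, x -43 to 100 mm. The long leg of its L-shaped slot, 14 mm wide, runs along the top from x -7 to 77 mm. Base plate 310 x 75 mm
- slot_corner (a point): the slot's corner, on the sleeve's top at x 70, y 0, z 122 mm of the valve frame (same axes). From here the short side leg, 16 mm wide in x (61 to 77 mm), runs down round the sleeve to the left (+y)
- bonnet (a point): middle of the bonnet plate's top edge at x 117, y 0, z 146 mm in the valve frame. The plate is 14 mm thick, 64 mm wide; behind it stand the valve body (x 124 to 260, 42 mm wide, top z 141 mm) and the cross pipe along y at x 195 with 70 mm flanges, out to y +-132 mm, its grey gauge head reaching z 198 mm at y -75 mm
- stem (a joint): travel of stem and lever along the long leg, in m: 0 fully out (valve open), 0.070 fully home (stop). The lever's pin stands at x = stem in the valve frame. About 5 N of friction; stays where it is left. The lever can enter the side leg only within about the last 3 mm
- handle (a joint): turn of the lever about the sleeve's centre line, in rad: 0 upright, growing as it leans to the left (+y of the valve); about 1.25 at the end of the side leg. In the long leg it can rock only 0.1 to 0.15 either way. Friction about 0.10 N m (2 N at the grip); stays where it is left
- handle_end (a point): free end of the hand lever, 70 mm from the sleeve's centre line; z points outwards along the lever. Its black round grip, 16 mm in diameter, reaches from 26 to 70 mm from the centre line (upright: z 126 to 170 mm above the bench); below it is the 10 mm steel pin that runs in the slot
- cup: bystander: open stainless sample bowl, 68 mm across, 45 mm high, origin under its centre; leave alone
- vial: bystander: amber glass jar with a white cap, 42 mm across, 75 mm high, origin under its centre; leave alone
- blank: bystander: loose round steel blank flange, 70 mm across, 12.5 mm thick, lying flat, origin under its centre; leave alone
- spanner: bystander: steel spanner about 150 mm long, lying flat; leave alone

How it is judged (in metres and radians):
On the way:
1. the lever is pushed home along the long leg, still upright (value of joint stem above 0.063 m and value of joint handle below 0.6 rad).
At the end, for the whole second after the job is handed in: the stem stays at least 65 mm in and the lever stays turned at least 1.1 rad (63 degrees) into the side leg, at rest and released (value of joint stem above 0.065 m and value of joint handle above 1.1 rad and velocity of joint stem between -0.01 and 0.01 m/s and velocity of joint handle between -0.05 and 0.05 rad/s); the robot touches nothing.
It fails at once if the lever was taken between the fingers (x of the grasp point in the frame of handle_end between -0.008 and 0.008 m and y of the grasp point in the frame of handle_end between -0.008 and 0.008 m and z of the grasp point in the frame of handle_end between -0.05 and 0.004 m).
It fails at once if the cup was moved or lifted (distance of cup from where it was at the start of the episode above 0.015 m).
It fails at once if the jar was moved or lifted (distance of vial from where it was at the start of the episode above 0.015 m).
It fails at once if the blank flange was moved or lifted (distance of blank from where it was at the start of the episode above 0.015 m).
It fails at once if the spanner was moved or lifted (distance of spanner from where it was at the start of the episode above 0.015 m).
It also fails if it takes over 42 s, if anything falls off the work surface, if the arm or the gripper's body presses on something with over 40 N, if the wrist force passes 120 N, or if a joint passes its speed limit or range.

ROBOT

A 6-joint arm with a two-finger parallel gripper is mounted at the origin on the work surface. World frame = base frame: x ahead of the robot, y to its left, z up, the work surface at z = 0. Lengths are in mm, angles in rad, forces in N, time in s.
With the tool pointing down it reaches from about 400 to 925 mm from the base axis. Payload 12.5 kg.
Tool frame: the origin (TCP) lies on the centre line of the jaws, within the pads' length; the fingertips stand 25 mm ahead of it and the grasp point (between the pads) lies 6 mm ahead of it (env.tip_extent is the distance from the TCP to the fingertips, in mm); x points along the fingers, z is the direction in which the jaws open and shut, and the axes are right-handed (so a half turn about x gives the same grasp; the last joint's range is limited). The gripper opens to 95 mm and grips with 3 to 60 N. Pads are 20 mm wide; open, the fingers measure 119 mm over their backs; the gripper's body (75 mm by 180 mm) begins 59 mm behind the grasp point.
Start: joints at [1.122, 0.491, 1.559, -0, 1.092, -0.106], TCP at [210.063, 588.661, 206.261] pointing down, gripper open.
Joint ranges: [-3.1, 3.1], [-0.84, 2.19], [0.05, 2.79], [-1.13, 4.28], [0.06, 2.93], [-2.69, 2.69]. Speed limits (rad/s): [2.22, 2.22, 2.79, 3.14, 3.14, 3.14].

INTERFACE

Orientations are given as [roll, pitch, yaw] about the fixed x, y, z axes, in that order (R = Rz(yaw) Ry(pitch) Rx(roll)).
In Python, from cell import env gives the robot as it stands.
- The arm moves only by the tool step_arm, never from a script. Its argument "rows" is a list of rows, each a list of 6 numbers: the shift along the tool's x, y, z in mm, then the turn, a rotation vector about the tool's x, y, z in rad. In form: [[x, y, z, wx, wy, wz], ...]. A call has 1 to 8 rows; each row shifts and turns the pose as measured when the row begins, along the tool's axes as they then stand; what a row does not reach is not made up. A row lasts 1/8 s, in which the tool goes at most 62.5 mm and 10.7 degrees, less where a joint would pass 70% of its speed; a pose out of reach is approached as far as the arm can. A call is refused whole if a number of a shift passes 62.5 or a number of a turn 0.188, either way. A call with a gripper value outside its range is refused whole. "grip" is the finger opening in mm, from 0 to 95.1, set as the call begins (left out, the last holds). The fingers move at their own pace and stop on an object; the grip force is fixed at half the most. Time passes only in rows, so rows that do not move let the fingers close. It gives the time, the measured TCP pose, the force and the opening at its end, in the units of the state.
- env.state(): the state, without advancing time (a new reading comes with each control period).
- env.read_camera(name): name is "side" or "top"; returns the picture (400x640x3 uint8, red, green, blue); there is no depth.
- env.get_calibration(name): a dict with "fx", "fy", "cx", "cy" (pixels), "pose" (4x4, takes a point from camera to world coordinates). Camera axes: x right, y down, z forward; pixel columns grow to the right and rows downward; lengths in mm; the calibration is good to about 2 mm. A picture is of the moment at which its call begins. get_calibration takes no time and is no camera call.
- env.job_done(): hands the job in, once; it reports no verdict.
The state is a dict: "t": time; "joints": joint angles; "qvel": joint speeds; "tau": joint torques, N m; "eef_pos": TCP position; "tcp_rot": TCP orientation; "ft_force": force on the tool from outside, world axes, zero at the start; "moment": the same for the moment, N m; "opening": opening from 0.0 (shut) to 1.0 (fully open).
Only numpy, scipy, OpenCV 4.12 (cv2) and the standard library are available. Lean on these libraries where they do the work, as an engineer would, in place of code of your own. Each camera call takes 0.05 s, during which the arm holds its last target.

## Working session

There is one attempt and no reset: what is moved stays moved. The work goes in short steps, Python scripts to look and compute and a tool call to move; the robot and the scene stay as the last step left them, time stands still between calls to the robot, and variables do not carry over. Pictures are saved under pics/ and viewed, and the job is handed in when it is done.

Besides the shell and the picture viewer there is one more tool, called after "Request:" by a JSON object that holds its "method" and its "body". step_arm: Moves the arm, as the interface text tells. Its arguments: {"type":"object","properties":{"rows":{"type":"array","items":{"type":"array","items":{"type":"number"}}},"grip":{"type":"number"}},"required":["rows"]}

```bash
mkdir -p pics; ls; python3 - <<'E'
from cell import env
import cv2, numpy as np
np.set_printoptions(precision=4,suppress=True)
print(env.state()); print(env.tip_extent)
for n in("side","top"):
    cv2.imwrite(f"pics/{n}0.png",env.read_camera(n)[:,:,::-1]); print(n,env.get_calibration(n))
E
```

```text
pics
{'t': 0.0, 'joints': array([ 1.1224,  0.4916,  1.5594, -0.    ,  1.0917, -0.1056]), 'qvel': array([ 0.0022,  0.0003, -0.0002, -0.0006, -0.0013, -0.0006]), 'tau': array([ -0.0008, -61.2666, -25.8199,   0.0692,   0.0481,  -0.    ]), 'eef_pos': array([209.9692, 588.4167, 205.6435]), 'tcp_rot': array([ 3.0482,  1.5697, -2.007 ]), 'ft_force': array([-0.6457, -0.1351, -0.0444]), 'moment': array([ 0.0017, -0.079 ,  0.0086]), 'opening': 1.003690335232625}
25.0
side {'fx': 489.1887268256346, 'fy': 489.1887268256346, 'cx': 320.5257119697458, 'cy': 198.60031754477242, 'pose': array([[   0.8489,   -0.3296,    0.4132,  110.2763],
       [  -0.528 ,   -0.4954,    0.6898, -601.9522],
       [  -0.0226,   -0.8037,   -0.5946,  774.9281],
       [   0.    ,    0.    ,    0.    ,    1.    ]])}
top {'fx': 482.03947054102053, 'fy': 482.03947054102053, 'cx': 318.8773534120712, 'cy': 198.3682893848993, 'pose': array([[  -0.0088,   -0.998 ,    0.0625,  493.7268],
       [  -0.9999,    0.0093,    0.0075,  124.3202],
       [  -0.008 ,   -0.0624,   -0.998 , 1128.5636],
       [   0.    ,    0.    ,    0.    ,    1.    ]])}
```

View pics/side0.png

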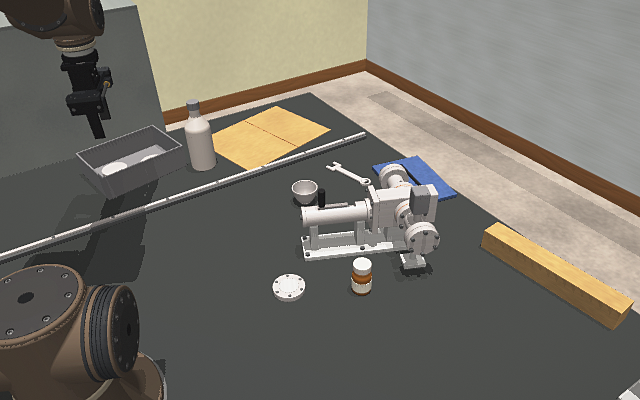

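View pics/top0.png

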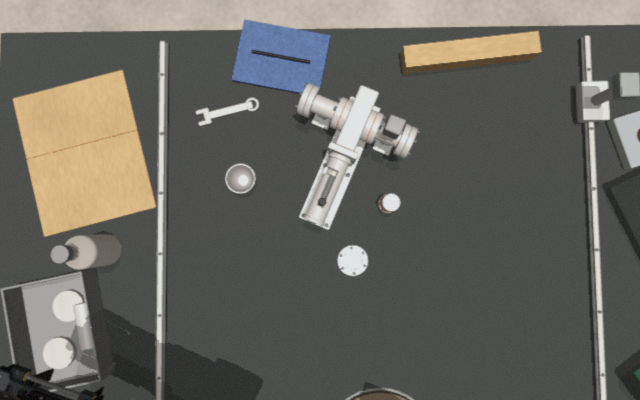

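The side view shows the lever at about (322,197). In the top view it's at about (322,201), with the valve's +x running up and to the right, the bowl to the left at (240,179) and the jar to the right at (389,203). I'll zoom in on both.

```bash
python3 - <<'E'
import cv2
a=cv2.imread("pics/top0.png")[70:270,210:430]; cv2.imwrite("pics/topz.png",cv2.resize(a,None,fx=3,fy=3,interpolation=cv2.INTER_CUBIC)[:600,:800])
a=cv2.imread("pics/side0.png")[155:305,270:450]; cv2.imwrite("pics/sidez.png",cv2.resize(a,None,fx=4,fy=4,interpolation=cv2.INTER_CUBIC))
E
```

```text
(no output)
```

View pics/topz.png

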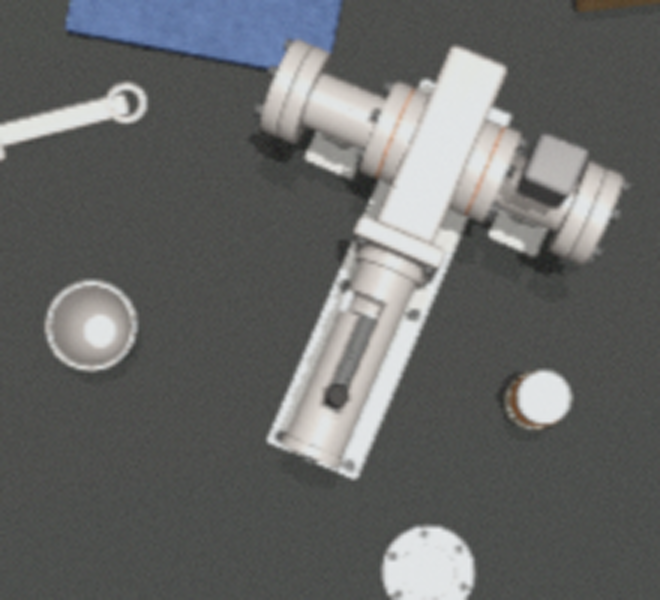

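View pics/sidez.png

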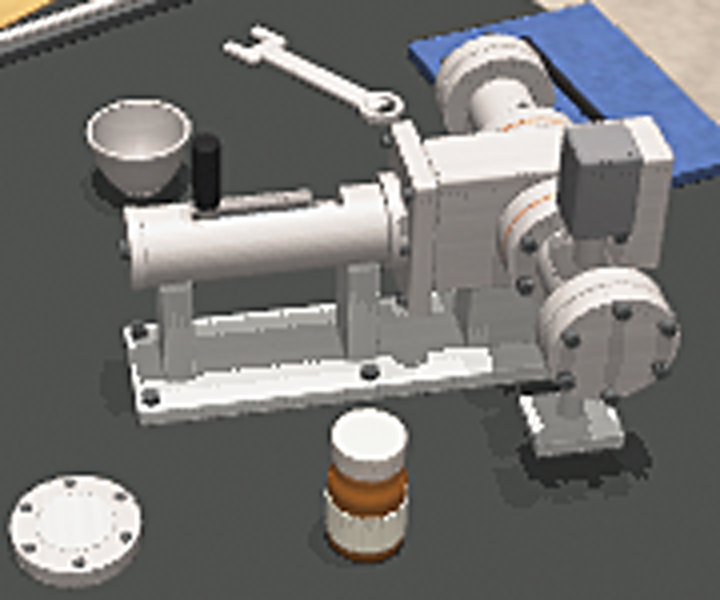

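```bash
cat > h.py <<'E'
import numpy as np, cv2
from cell import env
np.set_printoptions(precision=2,suppress=True)
def ray(n,u,v):
    c=env.get_calibration(n);P=np.array(c['pose'])
    d=P[:3,:3]@np.array([(u-c['cx'])/c['fx'],(v-c['cy'])/c['fy'],1]);return P[:3,3],d/np.linalg.norm(d)
def onz(n,u,v,z):
    o,d=ray(n,u,v);return o+d*(z-o[2])/d[2]
def tri(a,b):
    A=np.zeros((3,3));B=np.zeros(3);R=[]
    for x in(a,b):
        o,d=ray(*x);M=np.eye(3)-np.outer(d,d);A+=M;B+=M@o;R.append((o,d))
    p=np.linalg.solve(A,B);return p,[np.linalg.norm(np.cross(p-o,d)) for o,d in R]
def proj(n,p):
    c=env.get_calibration(n);P=np.array(c['pose']);q=P[:3,:3].T@(np.asarray(p)-P[:3,3])
    return np.array([c['fx']*q[0]/q[2]+c['cx'],c['fy']*q[1]/q[2]+c['cy']])
E
python3 - <<'E'
from h import *
for n,(x0,y0,x1,y1),th in(("top",(310,180,335,215),60),("side",(312,180,332,212),45)):
    im=cv2.imread(f"pics/{n}0.png"); g=im.max(2)[y0:y1,x0:x1]
    m=(g<th).astype(np.uint8); k,l,s,c=cv2.connectedComponentsWithStats(m)
    print(n,s[1:]+np.array([x0,y0,0,0,0]),c[1:]+[x0,y0]); print(m)
T=lambda u,v:(210+(u+.5)/3-.5,70+(v+.5)/3-.5)
far=[onz("top",*T(*p),141) for p in((457,47),(505,68))]
bf=[onz("top",*T(*p),146) for p in((358,228),(440,262))]
print("far",far,np.linalg.norm(far[0]-far[1]),"bon",bf,np.linalg.norm(bf[0]-bf[1]))
f=np.mean(far,0);b=np.mean(bf,0);d=(f-b)[:2];print("len",np.linalg.norm(d),"(150)",d,"yaw",np.arctan2(d[1],d[0]))
e=(bf[0]-bf[1])[:2];print("yaw bonnet",np.arctan2(e[1],e[0])-np.pi/2)
bp=[onz("top",*T(*p),12) for p in((268,441),(356,478))];print("plate end",bp,np.linalg.norm(bp[0]-bp[1]))
E
```

```text
top [[319 203   2   2   3]] [[319.33 203.67]]
[[0 0 0 0 0 0 0 0 0 0 0 0 0 0 0 0 0 0 0 0 0 0 0 0 0]
 [0 0 0 0 0 0 0 0 0 0 0 0 0 0 0 0 0 0 0 0 0 0 0 0 0]
 [0 0 0 0 0 0 0 0 0 0 0 0 0 0 0 0 0 0 0 0 0 0 0 0 0]
 [0 0 0 0 0 0 0 0 0 0 0 0 0 0 0 0 0 0 0 0 0 0 0 0 0]
 [0 0 0 0 0 0 0 0 0 0 0 0 0 0 0 0 0 0 0 0 0 0 0 0 0]
 [0 0 0 0 0 0 0 0 0 0 0 0 0 0 0 0 0 0 0 0 0 0 0 0 0]
 [0 0 0 0 0 0 0 0 0 0 0 0 0 0 0 0 0 0 0 0 0 0 0 0 0]
 [0 0 0 0 0 0 0 0 0 0 0 0 0 0 0 0 0 0 0 0 0 0 0 0 0]
 [0 0 0 0 0 0 0 0 0 0 0 0 0 0 0 0 0 0 0 0 0 0 0 0 0]
 [0 0 0 0 0 0 0 0 0 0 0 0 0 0 0 0 0 0 0 0 0 0 0 0 0]
 [0 0 0 0 0 0 0 0 0 0 0 0 0 0 0 0 0 0 0 0 0 0 0 0 0]
 [0 0 0 0 0 0 0 0 0 0 0 0 0 0 0 0 0 0 0 0 0 0 0 0 0]
 [0 0 0 0 0 0 0 0 0 0 0 0 0 0 0 0 0 0 0 0 0 0 0 0 0]
 [0 0 0 0 0 0 0 0 0 0 0 0 0 0 0 0 0 0 0 0 0 0 0 0 0]
 [0 0 0 0 0 0 0 0 0 0 0 0 0 0 0 0 0 0 0 0 0 0 0 0 0]
 [0 0 0 0 0 0 0 0 0 0 0 0 0 0 0 0 0 0 0 0 0 0 0 0 0]
 [0 0 0 0 0 0 0 0 0 0 0 0 0 0 0 0 0 0 0 0 0 0 0 0 0]
 [0 0 0 0 0 0 0 0 0 0 0 0 0 0 0 0 0 0 0 0 0 0 0 0 0]
 [0 0 0 0 0 0 0 0 0 0 0 0 0 0 0 0 0 0 0 0 0 0 0 0 0]
 [0 0 0 0 0 0 0 0 0 0 0 0 0 0 0 0 0 0 0 0 0 0 0
[... 1978 characters left out ...]
 1 1 1 1 1 0 0 0 0 0 0 0]
 [1 0 0 0 0 0 0 1 1 1 1 1 1 0 0 0 0 0 0 0]
 [0 0 0 0 0 0 0 1 1 1 1 1 0 0 0 0 0 0 0 0]
 [0 0 0 0 0 0 0 0 1 1 0 0 0 0 0 0 0 0 0 0]
 [0 0 0 0 0 0 0 0 0 0 0 0 0 0 0 0 0 0 0 0]
 [0 0 0 0 0 0 0 1 0 0 0 0 0 0 0 0 0 0 0 0]
 [0 0 0 0 0 0 0 0 0 0 0 0 0 0 0 0 0 0 0 0]
 [0 0 0 0 0 0 0 0 0 0 0 0 0 0 0 0 0 0 0 0]]
far [array([790.52,  39.84, 141.  ]), array([775.34,   6.81, 141.  ])] 36.34968672246127 bon [array([663.64, 109.89, 146.  ]), array([639.61,  54.04, 146.  ])] 60.796011091081894
len 143.8029640238185 (150) [131.3  -58.64] yaw -0.42003168731743773
yaw bonnet -0.406451530729788
plate end [array([521.63, 179.07,  12.  ]), array([492.52, 111.43,  12.  ])] 73.64065631175843
```

```bash
python3 - <<'E'
from h import *
im=cv2.imread("pics/top0.png").max(2); print(im[190:210,312:334])
print(onz("side",321,191,170))
T=lambda u,v:(210+(u+.5)/3-.5,70+(v+.5)/3-.5)
for p in((338,389),(336,397)): print(T(*p),onz("top",*T(*p),170))
# refine axis with sleeve edges: fit dark/bright? slot ends at z122
s=[onz("top",*T(*p),121) for p in((370,312),(336,408))];print("slot",s,np.linalg.norm(s[0]-s[1]))
# predictions
y=-0.413;c,sn=np.cos(y),np.sin(y);R=np.array([[c,-sn,0],[sn,c,0],[0,0,1]])
O=np.array([550.9,126.2,0])
t=cv2.imread("pics/topz.png");si=cv2.imread("pics/sidez.png")
for q in [(110,32,146),(110,-32,146),(124,32,146),(124,-32,146),(260,21,141),(260,-21,141),(0,0,170),(0,0,122),(-7,0,122),(77,0,122),(-43,0,122),(-43,22,100),(-43,-22,100),(70,0,122),(70,67,121),(69,23,100),(61,14,117)]:
    w=O+R@np.array(q)
    u,v=proj("top",w);cv2.circle(t,(int((u-210+.5)*3),int((v-70+.5)*3)),2,(0,0,255),-1)
    u,v=proj("side",w);cv2.circle(si,(int((u-270+.5)*4),int((v-155+.5)*4)),2,(0,0,255),-1)
cv2.imwrite("pics/chk.png",t[:520,230:630]);cv2.imwrite("pics/chks.png",si)
E
```

```text
[[205 189 184 163 153 166 180 191 200 203 183 146 122 123 131 127 118 125
  177 204 207 203]
 [207 190 182 160 158 174 186 197 203 197 163 126 120 127 131 125 115 135
  190 207 203 199]
 [209 189 169 157 165 179 191 201 204 185 140 114 122 132 130 123 114 155
  198 207 202 195]
 [203 187 164 158 174 187 196 203 202 175 132 118 123 130 127 117 130 179
  203 206 200 194]
 [190 176 158 158 179 192 198 202 192 153 121 121 131 128 122 113 154 193
  208 204 198 190]
 [184 166 155 166 183 193 202 204 185 145 121 122 130 124 120 132 181 204
  206 202 195 185]
 [174 153 160 173 188 195 204 197 166 127 121 128 129 113 111 155 196 208
  204 199 192 178]
 [165 154 166 181 192 199 202 182 142 113 113 124 122 116 124 178 205 207
  202 196 183 172]
 [161 157 175 187 196 198 191 150  97  74  72  80  82 101 133 190 208 205
  199 191 180 168]
 [157 165 182 193 197 180 147 104  79  79  84  79  78  92 150 196 206 203
  196 187 173 176]
 [156 174 186 196 200 176 122  85  78  84  85  81  81  92 167 201 206 202
  194 181 169 184]
 [159 178 190 199 203 172 108  74  84  84  86  88  81  94 158 196 202 199
  1
[... 286 characters left out ...]
211 226]
 [187 198 203 210 202 184 155 119  82  65  68  94 138 186 201 199 191 180
  168 195 221 229]
 [192 201 207 213 216 218 210 186 155 125 114 141 178 199 202 196 186 172
  175 210 227 229]
 [197 204 210 216 222 223 223 220 206 178 155 171 191 200 202 195 182 169
  184 217 228 229]
 [200 207 212 218 223 223 224 223 220 211 203 198 203 203 200 191 176 167
  205 226 229 229]
 [202 210 214 221 222 226 228 226 221 214 207 205 206 202 196 186 170 173
  211 227 229 230]]
[545.82 122.3  170.  ]
(322.3333333333333, 199.33333333333334) [551.78 124.61 170.  ]
(321.6666666666667, 202.0) [546.47 125.99 170.  ]
slot [array([608.55, 101.72, 121.  ]), array([541.48, 126.14, 121.  ])] 71.37389618274905
```

View pics/chk.png

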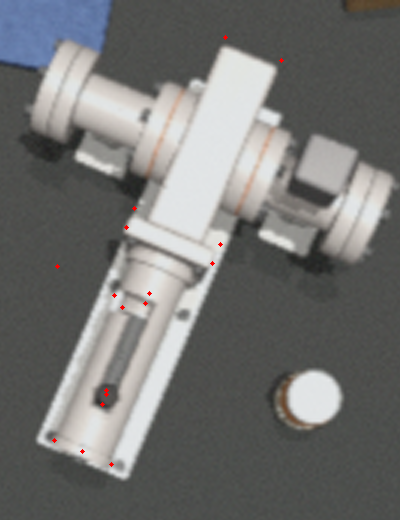

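View pics/chks.png

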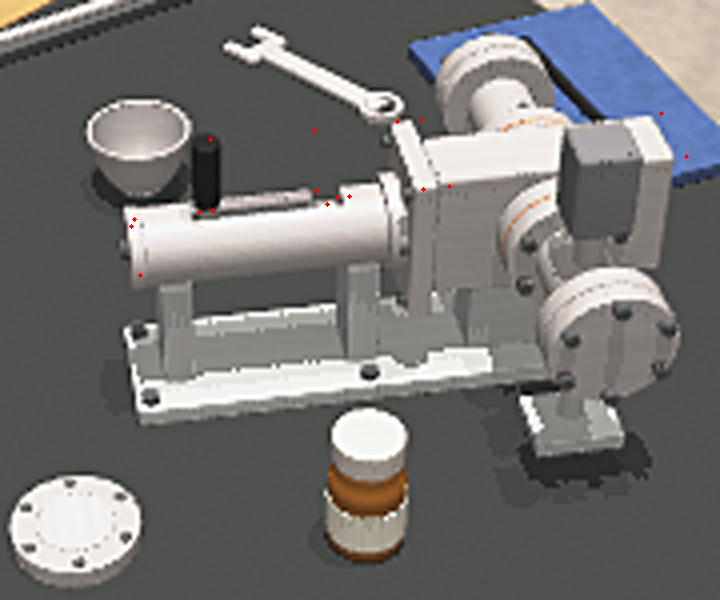

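The model points for the bonnet, body and sleeve bracket the images to within about 5 mm. That puts the valve at roughly (547,127) with yaw -0.41, and the lever top at roughly (547,124). Next I'll work out the first move.

```bash
cat >> h.py <<'E'
from scipy.spatial.transform import Rotation as Ro
YAW=-0.41; O=np.array([547,126.,0]); RV=Ro.from_euler('z',YAW).as_matrix()
def pose():
    s=env.state();return np.array(s['eef_pos']),Ro.from_euler('xyz',s['tcp_rot']).as_matrix(),s
def v2w(q): return O+RV@np.array(q,float)
def tgt():  # tool x down, tool z along valve +-y
    p,R,s=pose();c=[]
    for sg in(1,-1):
        z=sg*RV[:,1];x=np.array([0,0,-1.]);c.append(np.c_[x,np.cross(z,x),z])
    return c
def rep(q=None):
    p,R,s=pose();print("t",round(s['t'],2),"world",p,"valve",RV.T@(p-O),"tip z",p[2]-25,"F valve",RV.T@s['ft_force'],"op",s['opening'])
    print("joints",s['joints'])
    for T in tgt():
        rv=Ro.from_matrix(R.T@T).as_rotvec();print("turn to align",rv)
    print("R",R.tolist())
    if q is not None: print("shift tool",R.T@(v2w(q)-p), "in aligned frames",[T.T@(v2w(q)-p) for T in tgt()])
E
python3 -c "
from h import *
rep((-45,0,190))"
```

```text
t 0.1 world [209.97 588.44 205.71] valve [-493.43  289.77  205.71] tip z 180.71317323959985 F valve [ 1.09  0.65 -0.52] op 0.9990008494836438
joints [ 1.12  0.49  1.56 -0.    1.09 -0.11]
turn to align [ 0.07 -0.   -0.  ]
turn to align [-3.07  0.   -0.  ]
R [[-0.00041284504184441184, -0.9418242217126784, 0.3361055860206417], [-0.0009002971537331317, 0.3361058285113246, 0.9418237953597006], [-0.999999509511883, 8.623238175720083e-05, -0.0009866812909606892]]
shift tool [  15.99 -427.96 -319.22] in aligned frames [array([  15.71, -448.43, -289.77]), array([ 15.71, 448.43, 289.77])]
```

Request:
{"method": "step_arm", "body": {"rows": [[0, -20, -14, 0.07, 0, 0], [0, -48, -31, 0, 0, 0], [0, -50, -32, 0, 0, 0], [0, -50, -32, 0, 0, 0], [0, -50, -32, 0, 0, 0], [0, -50, -32, 0, 0, 0], [0, -50, -32, 0, 0, 0], [0, -50, -32, 0, 0, 0]], "grip": 0}}

```text
t: 1.1
eef_pos: [455.1, 205.6, 204.9]
tcp_rot: [-2.937, 1.567, -1.797]
ft_force: [0.4, 1.2, 0.5]
opening: 0.216
```

```bash
python3 -c "
from h import *
rep((-45,0,190))"
```

```text
t 1.1 world [455.14 205.6  204.91] valve [-115.98   36.39  204.91] tip z 179.90756014849114 F valve [-0.08  1.24  0.47] op 0.2160925165757746
joints [ 0.29  0.32  1.86 -0.    0.97 -0.84]
turn to align [-0.02 -0.    0.  ]
turn to align [3.12 0.   0.01]
R [[-0.0007637628014776632, -0.908851515995011, 0.41711909395273866], [-0.003324963001532344, 0.4171192179137413, 0.9088456979422126], [-0.9999941806267783, -0.0006927630182543276, -0.0033404778069939245]]
shift tool [ 15.07 -71.69 -34.89] in aligned frames [array([ 14.91, -70.98, -36.39]), array([14.91, 70.98, 36.39])]
```

Request:
{"method": "step_arm", "body": {"rows": [[0, -35, -18, -0.02, 0, 0], [0, -30, -15, 0, 0, 0], [0, -6, -3, 0, 0, 0], [20, 0, 0, 0, 0, 0], [15, 0, 0, 0, 0, 0], [5, 0, 0, 0, 0, 0]]}}

```text
t: 1.85
eef_pos: [505.0, 134.0, 163.9]
tcp_rot: [-3.067, 1.567, -1.924]
ft_force: [0.6, 0.3, 0.1]
opening: 0.009
```

```bash
python3 - <<'E'
from h import *
rep((-25,0,163))
a=env.read_camera("top")[:,:,::-1][130:270,240:420];b=env.read_camera("side")[:,:,::-1][110:250,270:450]
cv2.imwrite("pics/a1.png",np.vstack([cv2.resize(x,None,fx=2.1,fy=2.1,interpolation=cv2.INTER_CUBIC) if 0 else cv2.resize(x,(385,299),interpolation=cv2.INTER_CUBIC) for x in(a,b)]))
E
```

```text
t 1.85 world [505.03 134.03 163.95] valve [-41.69  -9.36 163.95] tip z 138.9450312392553 F valve [0.39 0.55 0.07] op 0.00888706969858429
joints [ 0.13  0.4   1.86 -0.    0.89 -1.  ]
turn to align [-0.02 -0.    0.  ]
turn to align [3.12 0.   0.01]
R [[-0.001449080485666665, -0.9097876627545826, 0.4150714503134368], [-0.00393284321651699, 0.4150738609706449, 0.9097792164493295], [-0.9999912164164144, -0.00031406762891317275, -0.004179527669978145]]
shift tool [  0.91 -16.52   9.66] in aligned frames [array([  0.95, -16.69,   9.36]), array([ 0.95, 16.69, -9.36])]
```

View pics/a1.png

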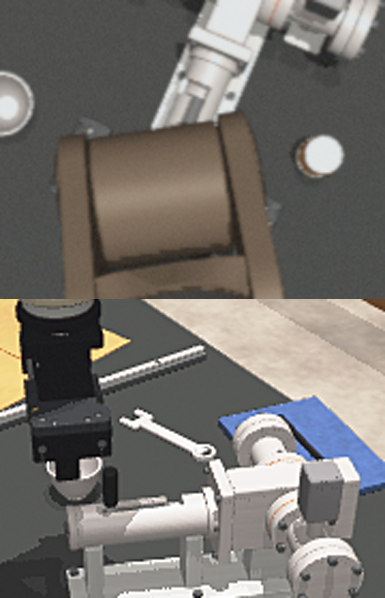

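The arm hides the lever in the top view. In the side view the fingertips hang behind it at about (70,470), so I'll centre on y and move in until they touch.

Request:
{"method": "step_arm", "body": {"rows": [[0, 0, 6, -0.02, 0, 0], [0, 0, 3, 0, 0, 0], [0, -8, 0, 0, 0, 0], [0, -5, 0, 0, 0, 0], [0, -5, 0, 0, 0, 0], [0, -5, 0, 0, 0, 0], [0, -5, 0, 0, 0, 0]]}}

```text
t: 2.82
eef_pos: [537.3, 131.7, 165.8]
tcp_rot: [-2.4, 1.567, -1.235]
ft_force: [-0.8, -0.4, 0.1]
opening: 0.006
```

```bash
python3 -c "
from h import *
rep((52,-1,163))"
```

```text
t 2.83 world [537.26 131.72 165.76] valve [-11.21   1.36 165.76] tip z 140.75619896954677 F valve [-0.61 -0.66  0.14] op 0.005555526851511308
joints [ 0.12  0.44  1.78 -0.    0.92 -1.04]
turn to align [ 0. -0.  0.]
turn to align [-3.14 -0.   -0.  ]
R [[0.0012427832705356745, -0.9189132672665226, 0.39445768180035096], [-0.0035565309816802393, 0.3944514300782813, 0.9189099087487169], [-0.9999929032633776, -0.0025449068280070652, -0.00277792586617015]]
shift tool [  2.92 -63.19  -2.64] in aligned frames [array([  2.76, -63.21,  -2.36]), array([ 2.76, 63.21,  2.36])]
```

```bash
python3 - <<'E'
from h import *
b=env.read_camera("side")[:,:,::-1][140:240,290:420]
cv2.imwrite("pics/a2.png",cv2.resize(b,(780,600),interpolation=cv2.INTER_CUBIC))
for q in((0,0,170),(0,0,126)): print(proj("side",v2w(q)))
p,R,s=pose();print(proj("side",p+R@[25,10,-12]),proj("side",p+R@[25,-10,-12]),proj("side",p+R@[25,-10,12]))
E
```

```text
[320.55 189.98]
[321.01 206.38]
[312.12 204.91] [321.33 203.88] [319.67 197.39]
```

View pics/a2.png

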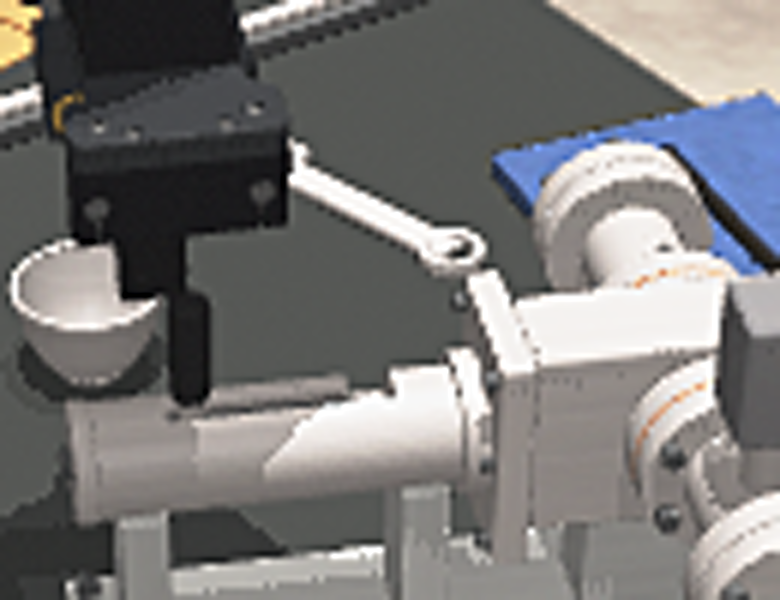

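```bash
python3 - <<'E'
from h import *
b=env.read_camera("side")[:,:,::-1][165:215,295:345]
b=np.clip((b/255.)**0.45*255,0,255).astype(np.uint8)
cv2.imwrite("pics/a3.png",cv2.resize(b,(600,600),interpolation=cv2.INTER_NEAREST))
E
```

```text
(no output)
```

View pics/a3.png

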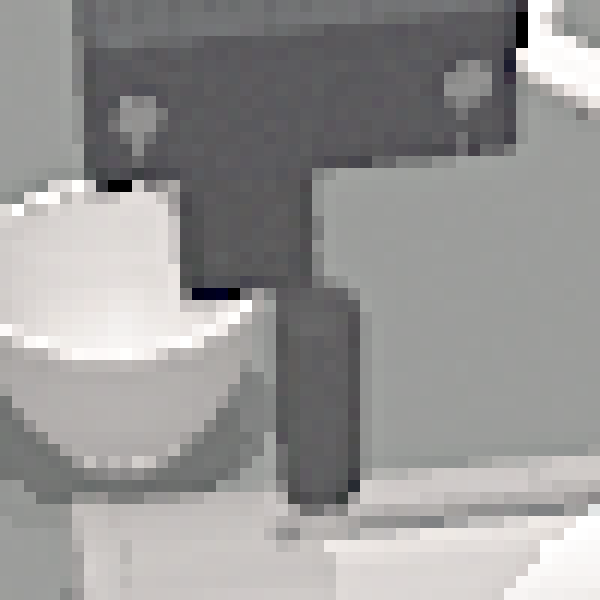

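```bash
python3 - <<'E'
from h import *
p,R,s=pose()
for n,q in dict(bodyL=(-53,37,-90),bodyR=(-53,-37,-90),b2L=(-53,37,-12),b2R=(-53,-37,-12),tipL=(25,10,-12),tipR=(25,-10,-12),tipfL=(25,10,12),tipfR=(25,-10,12),tcpL=(0,10,-12),tcpR=(0,-10,-12)).items(): print(n,proj("side",p+R@q))
cv2.imwrite("pics/a4.png",env.read_camera("side")[:,:,::-1][0:300,200:500]);print(env.state()['eef_pos'])
E
```

```text
bodyL [302.04 198.23]
bodyR [340.03 194.04]
b2L [297.46 176.  ]
b2R [333.15 172.24]
tipL [311.92 204.96]
tipR [321.14 203.93]
tipfL [310.43 198.44]
tipfR [319.48 197.44]
tcpL [311.5  195.53]
tcpR [320.85 194.5 ]
[537.06 131.82 165.7 ]
```

View pics/a4.png

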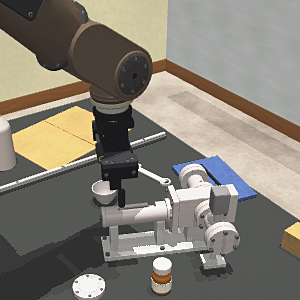

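```bash
python3 - <<'E'
from h import *
p=np.array([209.97,588.42,205.64]);R=Ro.from_euler('xyz',[3.0482,1.5697,-2.007]).as_matrix()
im=cv2.imread("pics/side0.png")[20:170,30:180];im=cv2.resize(im,None,fx=4,fy=4,interpolation=cv2.INTER_CUBIC)
im=np.clip((im/255.)**0.5*255,0,255).astype(np.uint8)
it=cv2.imread("pics/top0.png")[300:400,0:150];it=cv2.resize(it,None,fx=4,fy=4,interpolation=cv2.INTER_CUBIC);it=np.clip((it/255.)**0.5*255,0,255).astype(np.uint8)
for sg in(-1,1):
  for a in(-10,10):
    for zz in(47.5,59.5):
      q=p+R@[25,a,sg*zz]
      u,v=proj("side",q);print("s",u,v);cv2.circle(im,(int((u-30+.5)*4),int((v-20+.5)*4)),3,(0,0,255),-1)
      u,v=proj("top",q);print("t",u,v);cv2.circle(it,(int((u+.5)*4),int((v-300+.5)*4)),3,(0,0,255),-1)
cv2.imwrite("pics/s0c.png",im);cv2.imwrite("pics/t0c.png",it)
E
```

```text
s 108.77672306085503 149.26670806951202
t 108.76722928814706 381.0475981631596
s 108.12629498516623 151.7593526709075
t 114.56052130381278 383.14641210638104
s 100.08564669000657 150.33049792019142
t 105.11334179695743 391.0476245706552
s 99.36294315278732 152.83849558019998
t 110.91229955538034 393.1527486987387
s 113.57939610068618 130.8613570822794
t 63.05672791903274 364.48743904021023
s 114.14552684470621 128.69176632273053
t 57.302032066781635 362.40260784905973
s 105.42102375277821 131.81514203833058
t 59.358321868396274 374.4377438912086
s 106.04983637506749 129.63297396516282
t 53.59804472079588 372.34666150830134
```

View pics/s0c.png

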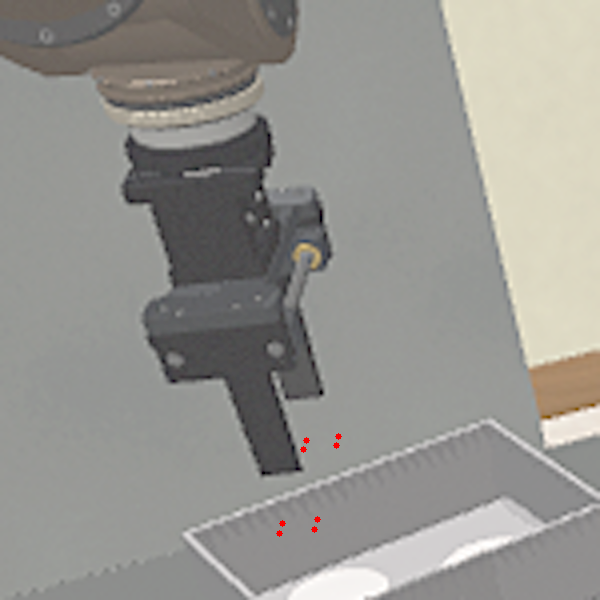

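View pics/t0c.png

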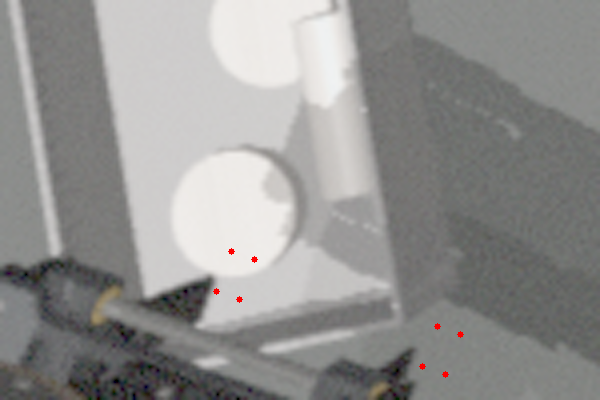

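```bash
python3 - <<'E'
from h import *
p=np.array([209.97,588.42,205.64]);R=Ro.from_euler('xyz',[3.0482,1.5697,-2.007]).as_matrix()
w,e=tri(("side",104.9,137.4),("top",102.6,387));print(w,e,"tool",R.T@(w-p))
w,e=tri(("side",30+322/4-.5,20+394/4-.5),("top",52.2,369.5));print(w,e,"tool",R.T@(w-p))
# Base check: where is base axis in top
print(proj("top",[0,0,0]),proj("side",[0,0,0]))
E
```

```text
[203.11 536.54 215.11] [np.float64(0.07672312040556181), np.float64(0.07672312040558593)] tool [ -9.41 -10.98 -51.18]
[236.24 630.61 216.58] [np.float64(0.11033010069410931), np.float64(0.1103301006940756)] tool [-11.   -10.56  48.55]
[379.53 445.9 ] [ 88.46 411.24]
```

In both views the visible fingertips sit about 35 mm higher than the reported TCP implies. At the start I triangulated them at tool x -10 instead of +25, with y and z correct, so the tips are now just above the lever. I'll back off and tilt the tool, to see whether the offset follows the tool axis or is a bias along world z.

Request:
{"method": "step_arm", "body": {"rows": [[0, 20, 0, 0, 0, 0], [0, 20, 0, 0, 0, 0], [-15, 0, 0, 0, 0, 0.18], [0, 0, 0, 0, 0, 0.18], [0, 0, 0, 0, 0, 0.18], [0, 0, 0, 0, 0, 0]]}}

```text
t: 3.72
eef_pos: [491.4, 152.2, 182.6]
tcp_rot: [1.576, 1.017, 2.744]
ft_force: [0.3, -0.1, 0.8]
opening: 0.004
```

```bash
python3 - <<'E'
from h import *
rep()
b=env.read_camera("side")[:,:,::-1][120:220,250:380]
p,R,s=pose()
b=np.clip((b/255.)**0.5*255,0,255).astype(np.uint8)
b=cv2.resize(b,(780,600),interpolation=cv2.INTER_CUBIC)
for x,col in((25,(0,0,255)),(-10,(0,255,0))):
  for y in(-10,10):
    for dz in(0,35):
      u,v=proj("side",p+R@[x,y,-12]+[0,0,dz if x>0 else 0]);cv2.circle(b,(int((u-250+.5)*6),int((v-120+.5)*6)),4,col if dz==0 else (255,255,0) if x>0 else col,-1)
cv2.imwrite("pics/a5.png",b)
E
```

```text
t 3.73 world [491.42 152.15 182.58] valve [-61.4    1.83 182.58] tip z 157.58235185618886 F valve [0.28 0.06 0.8 ] op 0.004385188406272186
joints [ 0.05  0.57  1.6   0.23  1.48 -1.2 ]
turn to align [ 0.01 -0.   -0.55]
turn to align [-3.01  0.86 -0.01]
R [[-0.48511672917903204, -0.7824402708643028, 0.39044715596407464], [0.20344634979159276, 0.33326378534509815, 0.9206219811268539], [-0.850453609450342, 0.5260441729619796, -0.0024872204631494477]]
```

View pics/a5.png

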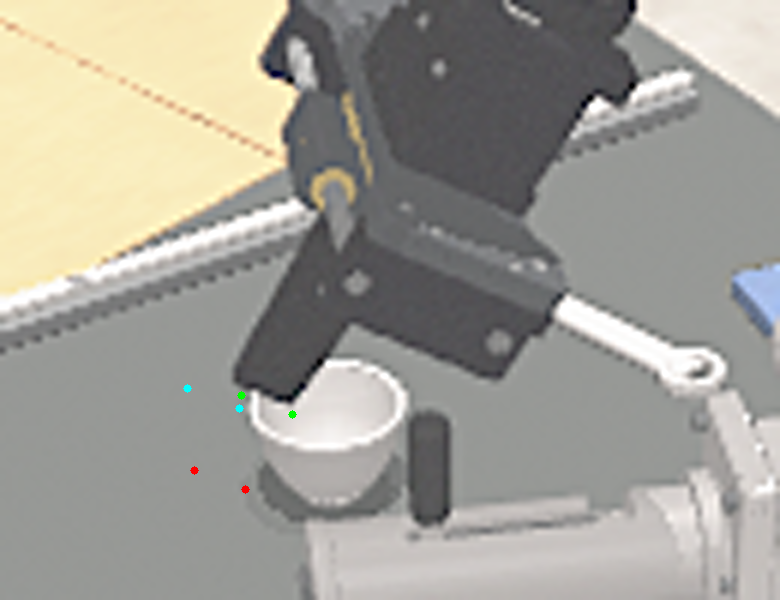

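The green marks, at tool x -10, land on the real tips while tilted too. The offset therefore follows the tool: the reported TCP lies 35 mm too far along the tool axis, and the finger length itself looks normal. From here I'll take the true tip as reported TCP - 10 mm along tool x, then straighten up and go lower.

```bash
cat >> h.py <<'E'
def st(q=None):
    p,R,s=pose();tip=p-10*R[:,0]
    print("t",round(s['t'],2),"TIP valve",RV.T@(tip-O),"F valve",RV.T@s['ft_force'],"align",Ro.from_matrix(R.T@tgt()[0]).as_rotvec())
    if q is not None: print("shift tool to tip goal",R.T@(v2w(q)-tip))
E
python3 -c "
from h import *
st((-40,-1,145))"
```

```text
t 3.77 TIP valve [-56.73   2.07 191.74] F valve [-0.59  0.28 -0.86] align [ 0.01 -0.   -0.55]
shift tool to tip goal [ 31.08 -38.7   -3.13]
```

Request:
{"method": "step_arm", "body": {"rows": [[0, 0, 0, 0, 0, -0.18], [0, 0, 0, 0, 0, -0.18], [0, 0, 0, 0, 0, -0.18], [0, 0, 0, 0, 0, -0.01]]}}

```text
t: 4.28
eef_pos: [487.4, 154.9, 186.0]
tcp_rot: [-1.443, 1.545, -0.267]
ft_force: [-0.2, -0.6, -0.8]
opening: 0.005
```

```bash
python3 -c "
from h import *
st((-40,-1,143))"
```

```text
t 4.28 TIP valve [-66.38   2.69 195.95] F valve [ 0.01 -0.62 -0.79] align [0.01 0.   0.03]
shift tool to tip goal [ 53.61 -24.94  -4.25]
```

Request:
{"method": "step_arm", "body": {"rows": [[20, -10, -2, 0, 0, 0.03], [20, -10, -2, 0, 0, 0], [12, -6, 0, 0, 0, 0], [3, -2, 0, 0, 0, 0], [0, 0, 0, 0, 0, 0]]}}

```text
t: 4.9
eef_pos: [514.7, 139.1, 126.6]
tcp_rot: [1.278, 1.557, 2.453]
ft_force: [0.4, 0.6, -0.6]
opening: 0.005
```

```bash
python3 - <<'E'
from h import *
st((-18,-1,143))
b=env.read_camera("side")[:,:,::-1][140:240,290:420]
b=np.clip((b/255.)**0.5*255,0,255).astype(np.uint8)
cv2.imwrite("pics/a6.png",cv2.resize(b,(780,600),interpolation=cv2.INTER_CUBIC))
E
```

```text
t 4.9 TIP valve [-34.73  -0.91 136.61] F valve [ 0.15  0.69 -0.55] align [ 0.01  0.   -0.01]
shift tool to tip goal [ -6.62 -16.64  -0.29]
```

View pics/a6.png

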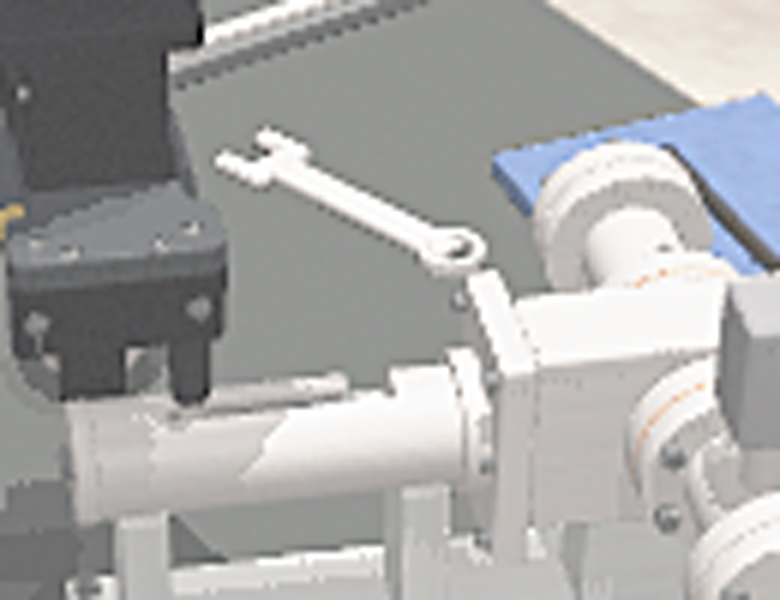

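The finger is now beside the lever, about 14 mm behind it at the right height. I'll push.

Request:
{"method": "step_arm", "body": {"rows": [[-4, -8, 0, 0, 0, 0], [0, -8, 0, 0, 0, 0], [0, -8, 0, 0, 0, 0], [0, -8, 0, 0, 0, 0]]}}

```text
t: 5.45
eef_pos: [544.4, 126.8, 131.9]
tcp_rot: [1.311, 1.555, 2.487]
ft_force: [-5.7, 1.8, 1.8]
opening: 0.005
```

```bash
python3 -c "
from h import *
st((52,-1,140))"
```

```text
t 5.45 TIP valve [ -2.54  -0.31 141.91] F valve [-5.94 -0.58  1.84] align [ 0.01  0.   -0.02]
shift tool to tip goal [  1.08 -54.55  -1.51]
```

Contact shows 6 N, so the lever is sliding. I'll keep pushing.

Request:
{"method": "step_arm", "body": {"rows": [[0, -9, 0, 0, 0, 0], [0, -9, 0, 0, 0, 0], [0, -9, 0, 0, 0, 0], [0, -9, 0, 0, 0, 0], [0, -7, 0, 0, 0, 0]]}}

```text
t: 6.08
eef_pos: [582.8, 109.9, 131.9]
tcp_rot: [1.503, 1.548, 2.679]
ft_force: [-5.6, 1.4, 2.5]
opening: 0.01
```

```bash
python3 - <<'E'
from h import *
st((52,-1,140))
b=env.read_camera("side")[:,:,::-1][140:240,290:420]
b=np.clip((b/255.)**0.5*255,0,255).astype(np.uint8)
cv2.imwrite("pics/a7.png",cv2.resize(b,(780,600),interpolation=cv2.INTER_CUBIC))
E
```

```text
t 6.08 TIP valve [ 39.47  -0.57 141.92] F valve [-5.68 -0.99  2.54] align [ 0.02  0.   -0.02]
shift tool to tip goal [  1.63 -12.57  -0.63]
```

View pics/a7.png

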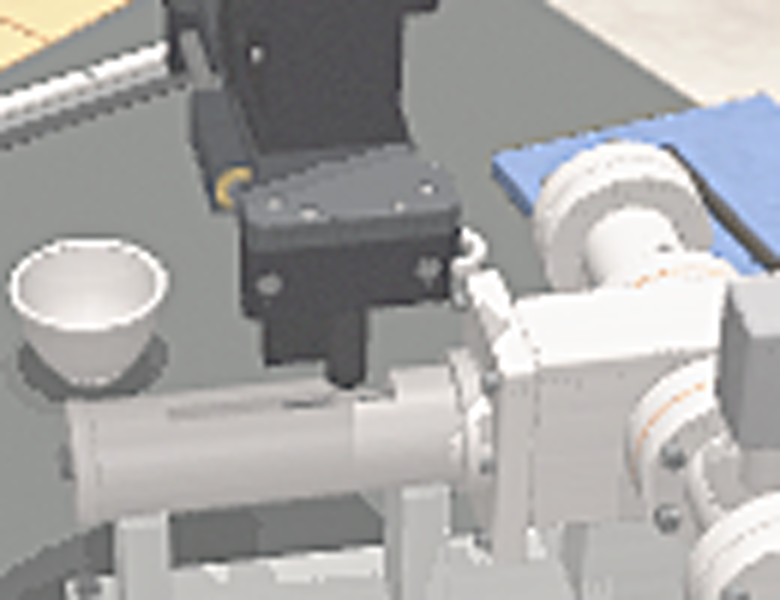

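The lever is against the finger and has gone most of the way. I'll creep to the stop.

Request:
{"method": "step_arm", "body": {"rows": [[0, -5, 0, 0, 0, 0.02], [0, -4, 0, 0, 0, 0], [0, -3, 0, 0, 0, 0]]}}

```text
t: 6.5
eef_pos: [592.4, 105.4, 132.0]
tcp_rot: [1.561, 1.522, 2.737]
ft_force: [-18.3, 7.9, 11.4]
opening: 0.007
```

```bash
python3 -c "
from h import *
st((52,-1,140))"
```

```text
t 6.5 TIP valve [ 50.37  -0.75 141.98] F valve [-19.89  -0.08  11.42] align [ 0.02  0.   -0.05]
shift tool to tip goal [ 1.9  -1.72 -0.27]
```

It's home: 20 N at tip x 50 mm, which puts the pin at about 69 mm. Next I'll back off and go round to the lever's right (-y) side.

Request:
{"method": "step_arm", "body": {"rows": [[-2, 12, 0, 0, 0, -0.02], [-6, 10, -5, 0.02, 0, -0.02], [0, 0, -15, 0, 0, 0], [0, 0, -15, 0, 0, 0], [0, -10, 0, 0, 0, 0], [0, -18, 0, 0, 0, 0], [0, -15, 0, 0, 0, 0]]}}

```text
t: 7.38
eef_pos: [599.1, 60.4, 142.0]
tcp_rot: [0.7, 1.569, 1.854]
ft_force: [-0.3, -0.4, -0.7]
opening: 0.003
```

```bash
python3 - <<'E'
from h import *
st((70,-21,150))
b=env.read_camera("side")[:,:,::-1][140:240,290:420]
b=np.clip((b/255.)**0.5*255,0,255).astype(np.uint8)
cv2.imwrite("pics/a8.png",cv2.resize(b,(780,600),interpolation=cv2.INTER_CUBIC))
E
```

```text
t 7.38 TIP valve [ 73.97 -39.44 152.02] F valve [-0.1  -0.5  -0.71] align [-0.01  0.   -0.  ]
shift tool to tip goal [ 2.05  4.09 18.41]
```

View pics/a8.png

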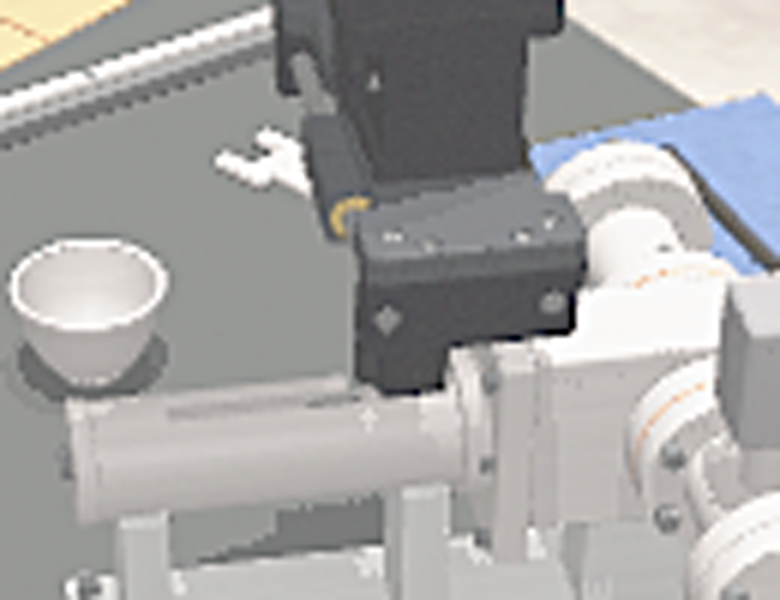

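Request:
{"method": "step_arm", "body": {"rows": [[1, 4, 8, -0.01, 0, 0], [0, 0, 8, 0, 0, 0], [0, 0, 6, 0, 0, 0], [0, 0, 5, 0, 0, 0]]}}

```text
t: 7.92
eef_pos: [607.7, 88.1, 140.6]
tcp_rot: [0.728, 1.569, 1.892]
ft_force: [-0.0, -2.2, 2.9]
opening: 0.002
```

```bash
python3 -c "
from h import *
st((70,-4,152))"
```

```text
t 7.92 TIP valve [ 70.81 -10.58 150.57] F valve [ 0.86 -1.98  2.95] align [ 0.  0. -0.]
shift tool to tip goal [-1.42  0.79  6.58]
```

Contact is 2 N and the lever is turning. I'll follow the arc.

Request:
{"method": "step_arm", "body": {"rows": [[0, 0, 6, 0, 0, 0], [1, 0, 7, 0, 0, 0], [2, 0, 6, 0, 0, 0]]}}

```text
t: 8.3
eef_pos: [615.8, 106.8, 138.1]
tcp_rot: [0.137, 1.569, 1.302]
ft_force: [-0.1, -2.1, 2.0]
opening: 0.003
```

```bash
python3 - <<'E'
from h import *
st((70,24,138.6))
b=env.read_camera("side")[:,:,::-1][140:240,290:420]
b=np.clip((b/255.)**0.5*255,0,255).astype(np.uint8)
cv2.imwrite("pics/a9.png",cv2.resize(b,(780,600),interpolation=cv2.INTER_CUBIC))
E
```

```text
t 8.3 TIP valve [ 70.77   9.76 148.08] F valve [ 0.73 -1.97  2.03] align [ 0.  0. -0.]
shift tool to tip goal [ 9.5   0.71 14.23]
```

View pics/a9.png

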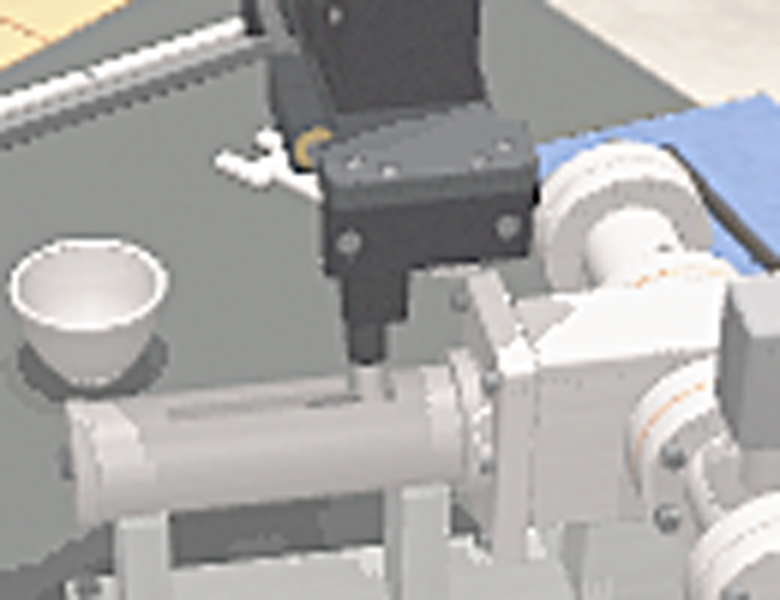

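The lever is now leaning away, with its grip and pin visible behind the sleeve top at about (368,350), so it's in the side leg. I'll keep going along the arc.

Request:
{"method": "step_arm", "body": {"rows": [[4, 0, 6, 0, 0, 0], [5, 0, 6, 0, 0, 0], [5, 0, 5, 0, 0, 0], [5, 0, 4, 0, 0, 0]]}}

```text
t: 8.85
eef_pos: [625.3, 128.3, 117.9]
tcp_rot: [-0.237, 1.568, 0.928]
ft_force: [1.3, 0.5, 3.7]
opening: 0.007
```

```bash
python3 -c "
from h import *
st((70,35,124))"
```

```text
t 8.85 TIP valve [ 70.83  33.29 127.94] F valve [0.97 1.01 3.7 ] align [0. 0. 0.]
shift tool to tip goal [3.95 0.83 1.7 ]
```

Request:
{"method": "step_arm", "body": {"rows": [[4, 0, 2, 0, 0, 0], [3, 0, 1, 0, 0, 0], [3, 0, 1, 0, 0, 0]]}}

```text
t: 9.22
eef_pos: [627.4, 132.7, 108.8]
tcp_rot: [-0.474, 1.567, 0.691]
ft_force: [-6.6, -2.8, 25.9]
opening: 0.007
```

```bash
python3 -c "
from h import *
st((70,35,124))"
```

```text
t 9.22 TIP valve [ 71.07  38.14 118.84] F valve [-4.96 -5.26 25.92] align [0. 0. 0.]
shift tool to tip goal [-5.17  1.07 -3.11]
```

There's 26 N pushing up on the tip, so the lever is at the end of the side leg. I'll lift off and look.

Request:
{"method": "step_arm", "body": {"rows": [[-6, 0, -2, 0, 0, 0], [-20, 0, -4, 0, 0, 0], [-40, 0, 0, 0, 0, 0], [-40, 0, 0, 0, 0, 0], [0, 40, 0, 0, 0, 0], [0, 50, 0, 0, 0, 0], [0, 50, 0, 0, 0, 0], [0, 50, 0, 0, 0, 0]]}}

```text
t: 10.22
eef_pos: [445.2, 201.1, 214.7]
tcp_rot: [1.676, 1.566, 2.836]
ft_force: [-0.5, 0.1, -0.4]
opening: 0.008
```

Request:
{"method": "step_arm", "body": {"rows": [[0, 40, 30, 0, 0, 0], [0, 40, 30, 0, 0, 0], [0, 40, 30, 0, 0, 0], [0, 0, 0, 0, 0, 0], [0, 0, 0, 0, 0, 0]]}}

```text
t: 10.85
eef_pos: [364.9, 334.5, 214.6]
tcp_rot: [2.032, 1.564, -3.09]
ft_force: [-0.1, -0.0, 0.3]
opening: 0.004
```

```bash
python3 - <<'E'
from h import *
st()
c=[(255,300),(130,270)]
a=env.read_camera("top")[:,:,::-1][90:240,200:430];b=env.read_camera("side")[:,:,::-1][130:300,260:450]
A=cv2.resize(a,(800,522),interpolation=cv2.INTER_CUBIC)
cv2.imwrite("pics/b1.png",A);cv2.imwrite("pics/b2.png",cv2.resize(b,(670,600),interpolation=cv2.INTER_CUBIC))
for th in(1.0,1.1,1.25):
    q=(70,70*np.sin(th),100+70*np.cos(th));u=proj("top",v2w(q));v=proj("side",v2w(q));print(th,(u-[200,90])*3.48,(v-[260,130])*3.53)
E
```

```text
t 10.85 TIP valve [-250.05  118.7   224.61] F valve [-0.04 -0.06  0.28] align [ 0.   -0.   -0.01]
1.0 [378.23 245.07] [308.73 189.  ]
1.1 [373.17 244.25] [307.62 193.67]
1.25 [367.53 243.93] [306.31 202.32]
```

View pics/b1.png

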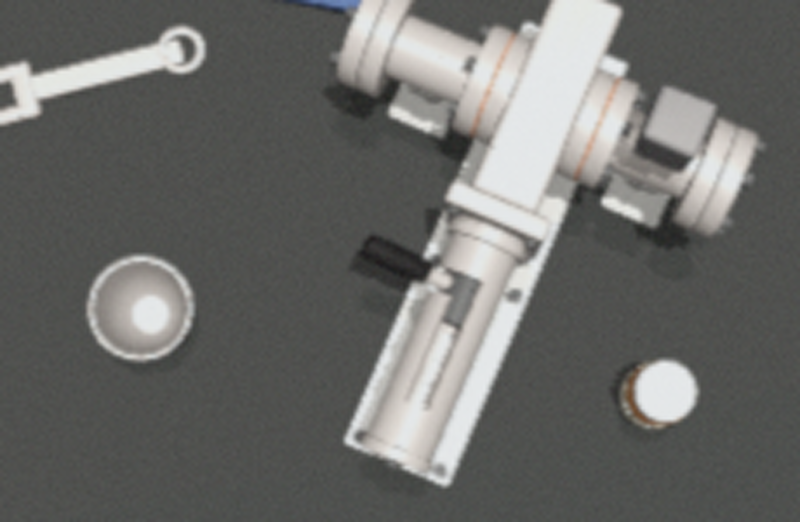

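View pics/b2.png

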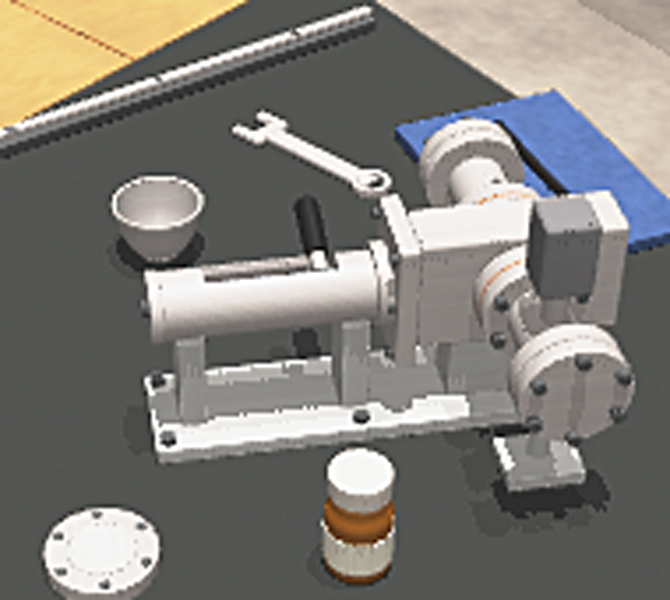

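The lever's end is at (367,247) in the top view and (306,200) in the side view, close to the prediction for 1.25 rad. The bowl, jar, spanner and blank are where they were. I'll do a numeric check and then hand in.

```bash
python3 - <<'E'
from h import *
w,e=tri(("top",200+367/3.48-.3,90+247/3.48-.3),("side",260+306/3.53-.3,130+201/3.53-.3))
q=RV.T@(w-O);print("end valve",q,e,"theta",np.arctan2(q[1],q[2]-100),"r",np.hypot(q[1],q[2]-100))
env.job_done()
E
```

```text
end valve [ 68.69  66.61 123.96] [np.float64(0.4138213373320315), np.float64(0.4138213373319616)] theta 1.2255372389698966 r 70.7853595676517
the job is handed in; nothing more can be done
```

The gate valve is closed and locked, and I've handed the job in after about 11 s of the 42 s allowed. With closed fingers I pushed the lever home until it met the stop (about 20 N). Then I went round to its right side and pushed it over to the end of the side leg (about 26 N).

- **Lever position:** triangulated just before handing in, the lever's end is at x 69, y 67, z 124 mm in the valve frame. That means the stem is about 69 mm in and the handle is turned about 1.23 rad. The distance from the sleeve's centre line came out at 70.8 mm against the given 70 mm.
- **Clear of everything:** the arm is well away from the valve and the force reads about 0. By eye, the bowl, jar, blank flange and spanner are where they were at the start; I didn't measure their positions.
- **TCP reading disagreed with the cameras:** the reported TCP lies about 35 mm too far along the tool compared with the fingertips seen in the cameras. On the first approach the fingertips therefore ended up just above the lever, without touching it. I confirmed the offset with a tilt test and corrected for it in every later move.
- **Grasp-point margin:** I took the true grasp point to be 19 mm behind the visible fingertips. On that basis it stayed outside the forbidden zone while pushing, but I could not check it directly.

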